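Hang the cutting templates on one hook, largest first

ROBOT

A 6-joint arm with a two-finger parallel gripper is mounted at the origin on the work surface. World frame = base frame: x ahead of the robot, y to its left, z up, the work surface at z = 0. Lengths are in mm, angles in degrees, forces in N, time in s.
With the tool pointing down it reaches from about 400 to 825 mm from the base axis. Payload 7 kg.
Tool frame: the origin (TCP) lies between the finger pads; the fingertips stand 11 mm ahead of it and the grasp point (between the pads) lies 8 mm behind it; z points along the fingers, y is the line along which they close (so a half turn about z gives the same grasp; the last joint's range is limited). The gripper opens to 85 mm and grips with 20 to 120 N. Pads are 22 mm wide; open, the fingers measure 114 mm over their backs; the gripper's body (76 mm by 85 mm) begins 54 mm behind the grasp point. The pads swing forward as they close: fully open they stand 13 mm farther back than shut.
Start: joints at [-54.54, 20.546, 0.682, 0, -70.136, -16.507], TCP at [219.213, -638.389, 242.302] pointing down, gripper open.
Joint ranges: [-176.03, 176.03], [-82.01, 121.73], [-58.28, 71.71], [-173.87, 95.51], [-174.79, -0.11], [-173.66, 173.66]. Speed limits (degrees/s): [136.94, 136.94, 172.46, 180, 180, 180].

INTERFACE

Orientations are given as [roll, pitch, yaw] about the fixed x, y, z axes, in that order (R = Rz(yaw) Ry(pitch) Rx(roll)).
In Python, from workcell import bot gives the robot as it stands.
- The arm moves only by the tool carry_out, never from a script. Its argument "moves" is text: rows parted by semicolons, each of 4 numbers parted by spaces: the shift along the tool's x, y, z scaled (see below), then the turn about the tool's z scaled (see below). In form: x y z roll; .... A call has 1 to 8 rows; each row is the pose to reach, as a shift and turn from the pose commanded when the call began, along the tool's axes at that moment, turning the shorter way round; what a row does not reach only later rows make up. The controller multiplies each number of a shift by 0.8 m and each number of a turn by 2 pi rad. A row lasts 1/12 s, in which the tool goes at most 41.7 mm and 7.16 degrees, less where a joint would pass 70% of its speed; a pose out of reach is approached as far as the arm can. A call with a number of a shift or a turn outside -1 to 1 is refused whole. A call with a gripper value outside its range is refused whole. "gripper" is the opening, from 0 (shut) to 1 (fully open), set as the call begins (left out, the last holds). The fingers move at their own pace and stop on an object; "force" is the grip in N (left out, the last holds). Time passes only in rows, so rows that repeat a pose let the fingers close. It gives the time, the measured TCP pose, the force, the opening and the grip force at its end, in the units of the state.
- bot.state(): the state, without advancing time (a new reading comes with each control period).
- bot.camera(name): name is "scene" or "top" or "wrist"; returns the picture (480x640x3 uint8, red, green, blue); there is no depth.
- bot.calibration(name): a dict with "fx", "fy", "cx", "cy" (pixels), "extrinsics" (4x4, takes a point from world to camera coordinates); the wrist camera has in their place "tool_from_camera" (4x4, takes a point from camera to tool coordinates, whose origin is the TCP and whose axes are the flange's). Camera axes: x right, y down, z forward; pixel columns grow to the right and rows downward; lengths in mm; the calibration is good to about 2 mm. A picture is of the moment at which its call begins: read the wrist's pose just before it. calibration takes no time and is no camera call.
- bot.job_done(): hands the job in; it is judged then, once.
The state is a dict: "time_s": time; "joints": joint angles; "joint_velocities": joint speeds; "effort": joint torques, N m; "ee_pos": TCP position; "orientation": TCP orientation; "wrist_force": force on the tool from outside, world axes, zero at the start; "torque": the same for the moment, N m; "finger_gap": opening from 0.0 (shut) to 1.0 (fully open); "finger_force": force on a finger pad.
Only numpy, scipy, OpenCV 4.12 (cv2) and the standard library are available. Lean on these libraries where they do the work, as an engineer would, in place of code of your own. Each camera call takes 0.05 s, during which the arm holds its last target. There are 200 camera calls.

TASK

Take the three handled cutting templates out of the rack and hang them, gently and without dropping them, on the one hook by the slots in their handles, the largest first, then the medium one, then the smallest. Press each one firmly but gently back, for a moment, until it is fully home against the stop plate or the handle before it, without forcing anything, so that in the end all three hang straight down on the rod, packed close together behind the upturned tip. Leave the hammer, the slab and the jar alone.

Things in the scene. Friction and masses are not known exactly. Their poses are not given: they have to be found in the camera images.
- large: The large template, about 240 g: an upright aluminium plate 130 mm wide (y), 75 mm high, 6 mm thick (x); on the middle of its upper edge a pale wooden block handle 30 mm thick (x), 28 wide (y), 78 high. Origin: middle of the plate's lower edge; z up. Total height 153 mm. Front and back are alike. Starts upright in any one of the rack's slots.
- large_slot (a point): Centre of the hanging slot that runs right through the large template's handle along x: 14 mm wide (y), 30 mm high (z), 30 mm long; it lies 98 mm above the template's lower edge, 15 mm below the slot's roof. A solid 40 mm of handle is above the roof.
- large_grip (a point): Centre of the solid upper part of the large template's handle (30 x 28 x 40 mm), 133 mm above the lower edge and 35 mm above the slot's centre; pinch it across y, from above.
- medium: The medium template, about 180 g: an upright aluminium plate 100 mm wide (y), 58 mm high, 6 mm thick (x); on the middle of its upper edge a pale wooden block handle 30 mm thick (x), 28 wide (y), 78 high. Origin: middle of the plate's lower edge; z up. Total height 136 mm. Front and back are alike. Starts upright in any one of the rack's slots.
- medium_slot (a point): Centre of the hanging slot that runs right through the medium template's handle along x: 14 mm wide (y), 30 mm high (z), 30 mm long; it lies 81 mm above the template's lower edge, 15 mm below the slot's roof. A solid 40 mm of handle is above the roof.
- medium_grip (a point): Centre of the solid upper part of the medium template's handle (30 x 28 x 40 mm), 116 mm above the lower edge and 35 mm above the slot's centre; pinch it across y, from above.
- small: The small template, about 130 g: an upright aluminium plate 70 mm wide (y), 42 mm high, 6 mm thick (x); on the middle of its upper edge a pale wooden block handle 30 mm thick (x), 28 wide (y), 78 high. Origin: middle of the plate's lower edge; z up. Total height 120 mm. Front and back are alike. Starts upright in any one of the rack's slots.
- small_slot (a point): Centre of the hanging slot that runs right through the small template's handle along x: 14 mm wide (y), 30 mm high (z), 30 mm long; it lies 65 mm above the template's lower edge, 15 mm below the slot's roof. A solid 40 mm of handle is above the roof.
- small_grip (a point): Centre of the solid upper part of the small template's handle (30 x 28 x 40 mm), 100 mm above the lower edge and 35 mm above the slot's centre; pinch it across y, from above.
- rack: Fixed wooden rack, 172 mm (x) by 140 mm (y), 45 mm high. Three slots along y, 8 mm wide and 30 mm deep (floor 15 mm above the bench), at x = -60, 0 and +60 mm from its origin, the centre of its underside. Templates stand loosely in them, may lean a little, and lift straight out.
- hook: Fixed steel post with one hook: a level round rod, 10 mm thick, axis 170 mm above the bench, pointing along -x (towards the robot) and ending in an upturned tip. A 50 mm wide, 40 mm high stop plate is clamped square across its inner end. Origin: on the bench below hook_home. Plate and post reach only 7 mm above the rod's axis, so fingers holding a handle pass over them.
- hook_home (a point): Inner end of the rod, on its axis; x runs away from the tip, z up. The stop plate's front face is clamped 0 to 40 mm in front of this (at x = 0 to -40 mm); where is not measured and it does not give: feel for it. Home means pressed back with 5 to 11 N for half a second against the plate (or the handle before), slot on the rod; 15 N is too hard.
- hook_tip (a point): Top of the upturned tip: x = -141 mm from hook_home, 15 mm above the rod's axis. The tip is 10 mm thick and wide, from 5 mm below to 15 mm above the axis; a slot clears it with its centre 5 mm above the axis. Free rod behind it: 96 to 136 mm for three 30 mm handles. Hung, a slot's roof rests on the rod, its centre 10 mm below the axis. Let down gently: a drop of some mm is too hard.
- hammer: Bystander: small hammer lying on the bench. Origin: middle of its underside.
- slab: Bystander: dark steel slab, 120 x 45 x 24 mm, lying on the bench. Origin: centre of its underside.
- jar: Bystander: closed jar, 52 mm in diameter, 60 mm high. Origin: centre of its underside.
Not all that is in view belongs to the job. Leave any purple look-alike of the medium alone. What is shaped like the small but pink is not meant.

How it is judged:
By the outcome, as a careful person would: the job done as asked, in the order asked, and still so for the second after the job is handed in, with the robot touching nothing.
It also fails if it takes over 72 s, if anything falls off the work surface, if the arm or the gripper's body presses on something with over 40 N, if the wrist force passes 120 N, or if a joint passes its speed limit or range.

## Working session

There is one attempt and no reset: what is moved stays moved. The work goes in short steps, Python scripts to look and compute and a tool call to move; the robot and the scene stay as the last step left them, time stands still between calls to the robot, and variables do not carry over. Pictures are saved under pics/ and viewed, at most 10 in all, crops included, and the job is handed in when it is done.

Besides the shell and the picture viewer there is one more tool, called after "Call:" as name(argument=value, ...) on one line, values as JSON. carry_out: Moves the arm, as the interface text tells. Its arguments: {"type":"object","properties":{"moves":{"type":"string"},"gripper":{"type":"number"},"force":{"type":"number"}},"required":["moves"]}

```bash
mkdir -p pics; ls; python3 - <<'E'
from workcell import bot
import cv2,numpy as np
for n in ("scene","top"):
    cv2.imwrite(f"pics/{n}0.png",bot.camera(n)[:,:,::-1]); c=bot.calibration(n); print(n,c)
print(bot.calibration("wrist")); print(bot.state())
E
```

```text
pics
scene {'fx': 569.2580786940669, 'fy': 569.2580786940669, 'cx': 321.0168140186691, 'cy': 239.27717670548407, 'extrinsics': array([[ 8.71206253e-01,  4.90771756e-01, -1.19477294e-02,
        -4.85426674e+02],
       [ 3.43629695e-01, -6.27022978e-01, -6.99114310e-01,
        -1.00980624e+02],
       [-3.50597058e-01,  6.04967163e-01, -7.14910088e-01,
         1.63239800e+03],
       [ 0.00000000e+00,  0.00000000e+00,  0.00000000e+00,
         1.00000000e+00]])}
top {'fx': 539.7246679701627, 'fy': 539.7246679701627, 'cx': 319.3833258640521, 'cy': 243.4282793599269, 'extrinsics': array([[ 2.92634528e-02, -9.99267072e-01,  2.46772814e-02,
        -4.01624441e+01],
       [-9.95954443e-01, -3.12470733e-02, -8.42518067e-02,
         5.81991341e+02],
       [ 8.49611490e-02, -2.21119493e-02, -9.96138878e-01,
         1.09115291e+03],
       [ 0.00000000e+00,  0.00000000e+00,  0.00000000e+00,
         1.00000000e+00]])}
{'fx': 374.32551011082927, 'fy': 374.32551011082927, 'cx': 325.80379665469155, 'cy': 242.84815742795632, 'tool_from_camera': array([[ 1.22880223e-03, -9.59841731e-01, -2.
[... 297 characters left out ...]
{'time_s': 0.1, 'joints': array([-5.45405976e+01,  2.05862331e+01,  6.37430958e-01, -1.68302607e-02,
       -7.01334645e+01, -1.65057323e+01]), 'joint_velocities': array([ 0.05913704, -0.12358837,  0.14018578, -0.00486098,  0.04838812,
        0.00597147]), 'effort': array([-2.60055334e-03, -5.84764016e+01,  2.94114143e+01,  6.95476323e+00,
       -3.18483486e-03,  5.75254958e-06]), 'ee_pos': array([ 219.06696928, -638.02663632,  241.46048862]), 'orientation': array([ 1.79916628e+02, -8.20462112e-03, -1.61052055e+02]), 'wrist_force': array([ 0.93443898, -0.1727117 , -0.45981328]), 'torque': array([-0.06005978,  0.01277052, -0.00539801]), 'finger_force': 0.0, 'finger_gap': 1.0026334184761265}
```

View pics/scene0.png

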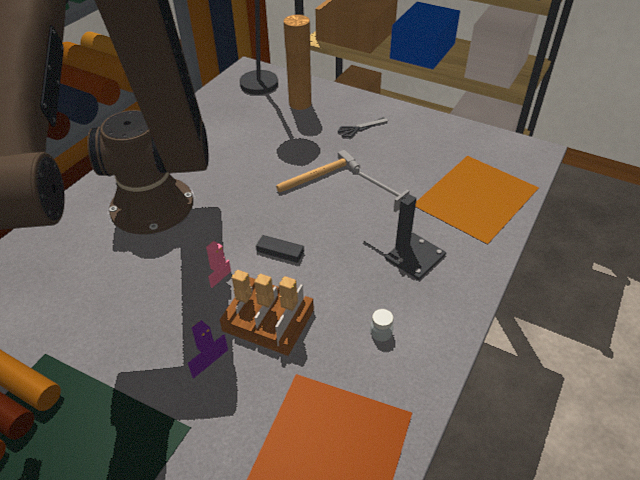

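View pics/top0.png

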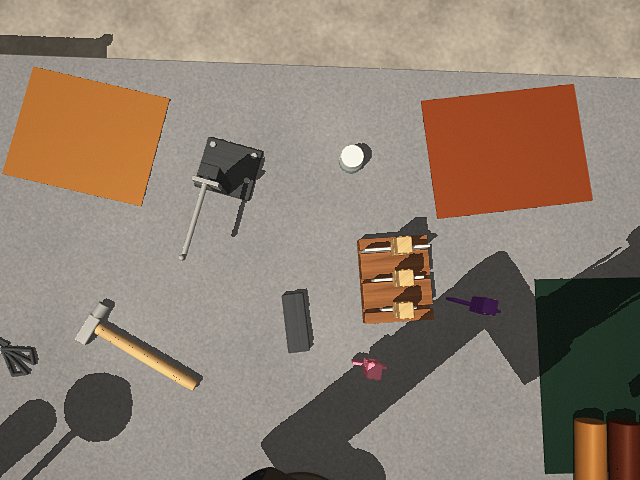

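The scene picture shows the rack with three wooden handles near (265,300), purple and pink look-alikes to its left, and the hook from tip (357,172) to plate (405,200). In the top picture the handles are at (403,245), (403,278) and (403,310), and the rod runs from (182,258) to (207,180). I'll zoom in on rack and hook.

```bash
cat > h.py <<'E'
import cv2,numpy as np
from workcell import bot
def ray(cal,u,v):
    d=np.array([(u-cal["cx"])/cal["fx"],(v-cal["cy"])/cal["fy"],1.])
    E=cal["extrinsics"]; R=E[:3,:3]; return -R.T@E[:3,3],R.T@d
def wcal(st):
    from scipy.spatial.transform import Rotation as Ro
    c=dict(bot.calibration("wrist")); T=np.eye(4); T[:3,:3]=Ro.from_euler("xyz",st["orientation"],degrees=True).as_matrix(); T[:3,3]=st["ee_pos"]
    c["extrinsics"]=np.linalg.inv(T@c["tool_from_camera"]); return c
def plane(cal,u,v,z):
    o,d=ray(cal,u,v); return o+d*(z-o[2])/d[2]
def tri(c1,p1,c2,p2):
    o1,d1=ray(c1,*p1);o2,d2=ray(c2,*p2)
    s=np.linalg.lstsq(np.c_[d1,-d2],o2-o1,rcond=None)[0]
    a,b=o1+d1*s[0],o2+d2*s[1]; return (a+b)/2,np.linalg.norm(a-b)
def proj(cal,p):
    E=cal["extrinsics"]; q=E[:3,:3]@np.asarray(p,float)+E[:3,3]; return np.array([cal["fx"]*q[0]/q[2]+cal["cx"],cal["fy"]*q[1]/q[2]+cal["cy"]])
E
python3 - <<'E'
import cv2,numpy as np
t=cv2.imread("pics/top0.png");s=cv2.imread("pics/scene0.png")
a=cv2.resize(t[215:335,340:450],(400,436),interpolation=cv2.INTER_CUBIC)[:300*0+436]
b=cv2.resize(s[260:360,210:325],(400,348),interpolation=cv2.INTER_CUBIC)
o=np.zeros((600,800,3),np.uint8);o[:436,:400]=a;o[:348,400:]=b
c=cv2.resize(t[130:270,170:270],(178,250),interpolation=cv2.INTER_CUBIC);o[350:600,400:578]=c
d=cv2.resize(s[160:250,340:420],(222,250),interpolation=cv2.INTER_CUBIC);o[350:600,578:800]=d
cv2.imwrite("pics/z.png",o)
E
```

```text
(no output)
```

View pics/z.png

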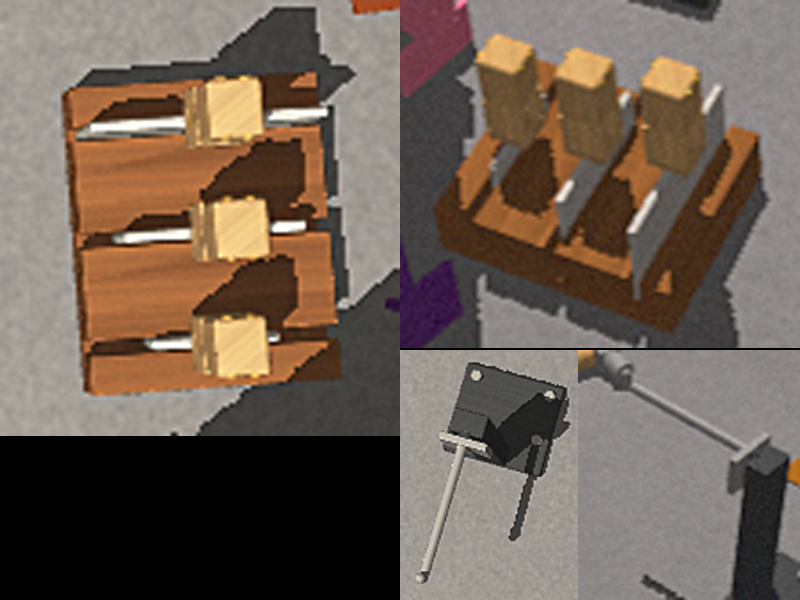

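Order in the rack: the large one stands farthest in x, then medium, then small nearest the robot. Now the positions.

```bash
python3 - <<'E'
from h import *
np.set_printoptions(precision=1,suppress=True)
T=bot.calibration("top");S=bot.calibration("scene")
for n,a,b,z in (("L",(404.6,245.5),(287.9,281.3),168),("M",(405.7,278),(263.2,278.7),151),("S",(405.2,310.2),(240.8,275.2),135)):
    print(n,plane(T,*a,z),*tri(T,a,S,b))
# rack top corners (top crop)
f=lambda x,y:(340+x/3.636,215+y/3.636)
for p in ((65,92),(85,393),(340,372),(315,75)): print("rack",plane(T,*f(*p),45))
g=lambda x,y:(170+(x-400)/1.786,130+(y-350)/1.786)
for n,p,z in (("tip",(421,577),185),("plate l",(441,436),177),("plate r",(487,449),177),("junction",(460,450),175)): print(n,g(*p),plane(T,*g(*p),z))
# rod centreline by mask
im=cv2.imread("pics/top0.png").astype(int)
roi=np.zeros(im.shape[:2],bool);
for v in range(190,256):
    u0=203.6-(v-186)*(203.6-181.8)/71
    seg=im[v,int(u0)-7:int(u0)+8].sum(1)/3
    w=np.clip(seg-150,0,None)
    if v%8==0: 
        u=(w*np.arange(int(u0)-7,int(u0)+8)).sum()/w.sum(); print(v,u.round(2),plane(T,u,v,174))
print(proj(S,plane(T,181.8,257.1,185)),proj(S,plane(T,203.6,186,177)))
E
```

```text
L [ 571.8 -173.5  168. ] [ 573.8 -173.   165. ] 4.120911683718633
M [ 513.7 -179.6  151. ] [ 514.7 -179.7  147. ] 2.343126881735999
S [ 454.5 -182.6  135. ] [ 455.3 -183.   128.9] 2.338093137706952
rack [ 590.1 -100.2   45. ]
rack [ 423.4 -115.2   45. ]
rack [ 438.9 -256.7   45. ]
rack [ 604.1 -240.7   45. ]
tip (181.75811870100785, 257.0996640537514) [537.6 221.9 185. ]
plate l (192.95632698768196, 178.15229563269878) [680.3 211.  177. ]
plate r (218.71220604703248, 185.43113101903697) [668.7 164.4 177. ]
junction (203.5946248600224, 185.99104143337067) [667.1 191.8 175. ]
192 201.13 [656.2 195.8 174. ]
200 199.01 [641.6 198.9 174. ]
208 196.25 [627.  203.2 174. ]
216 194.2 [612.4 206.1 174. ]
224 191.32 [597.9 210.5 174. ]
232 188.51 [583.4 214.8 174. ]
240 186.94 [569.  216.9 174. ]
248 184.07 [554.5 221.2 174. ]
[356.3 166.6] [397.8 191.9]
```

Call:
carry_out(moves="-0.303 0.203 -0.011 0; -0.303 0.203 -0.011 0; -0.303 0.203 -0.011 0; -0.303 0.203 -0.011 0; -0.303 0.203 -0.011 0; -0.303 0.203 -0.011 0; -0.303 0.203 -0.011 0; -0.303 0.203 -0.011 0", gripper=0.7, force=40)

```text
time_s: 0.77
ee_pos: [399.2, -401.6, 251.4]
orientation: [-180.0, 0.1, -160.8]
wrist_force: [-1.1, -1.0, -0.2]
finger_gap: 0.699
finger_force: 0.0
```

Call:
carry_out(moves="-0.303 0.203 -0.011 0.0375; -0.303 0.203 -0.011 0.0375; -0.303 0.203 -0.011 0.0375; -0.303 0.203 -0.011 0.0375; -0.303 0.203 -0.011 0.0375; -0.303 0.203 -0.011 0.0375; -0.303 0.203 -0.011 0.0375; -0.303 0.203 -0.011 0.0375")

```text
time_s: 1.43
ee_pos: [575.2, -169.5, 259.4]
orientation: [180.0, 0.0, -174.3]
wrist_force: [-0.2, -0.8, 0.8]
finger_gap: 0.696
finger_force: 0.0
```

```bash
python3 - <<'E'
from h import *
s=bot.state(); print({k:np.round(s[k],2) for k in s if k!="effort"})
cv2.imwrite("pics/w1.png",bot.camera("wrist")[:,:,::-1])
E
```

```text
{'time_s': np.float64(1.43), 'joints': array([ 2.220e+00,  1.290e+01, -7.740e+00, -2.000e-02, -6.934e+01,
       -8.656e+01]), 'joint_velocities': array([ 3.27,  1.52,  1.37,  0.17, -1.61, -2.13]), 'ee_pos': array([ 575.22, -169.48,  259.37]), 'orientation': array([ 1.7998e+02,  1.0000e-02, -1.7435e+02]), 'wrist_force': array([-0.2 , -0.8 ,  0.82]), 'torque': array([-0.08,  0.01,  0.02]), 'finger_force': np.float64(0.0), 'finger_gap': np.float64(0.7)}
```

View pics/w1.png

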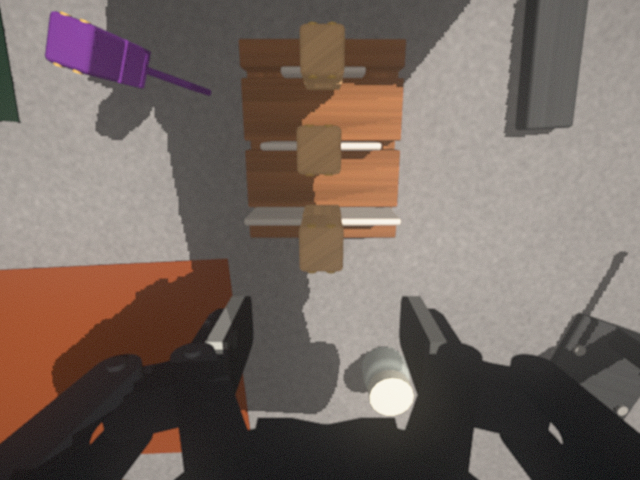

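The wrist picture shows small, medium and large handles at (322,50), (319,148) and (321,245). The rack is straight in the image, so the yaw is good.

```bash
python3 - <<'E'
from h import *
np.set_printoptions(precision=1,suppress=True)
s=bot.state(); c=wcal(s); print(s["ee_pos"],s["orientation"])
for n,q,z in (("Lfaredge",(321,271),168),("L c",(321,247),168),("M",(319.5,150),151),("S",(322,48),135),("rack tl",(240,40),45),("rack tr",(405,40),45),("rack bl",(250,238),45),("rack br",(397,237),45)): print(n,plane(c,*q,z))
for n,p in (("exp L",(572.5,-173.3,168)),("M",(514,-179.6,151))): print(n,proj(c,p))
E
```

```text
[ 574.5 -170.3  259.2] [ 180.    -0.  -174.3]
Lfaredge [ 587.2 -172.6  168. ]
L c [ 571.3 -174.1  168. ]
M [ 513.7 -180.8  151. ]
S [ 453.2 -185.3  135. ]
rack tl [ 436.3 -256.3   45. ]
rack tr [ 422.6 -119.8   45. ]
rack bl [ 606.5 -240.6   45. ]
rack br [ 591.4 -100.4   45. ]
exp L [322.1 248.9]
M [321.4 150.7]
```

Call:
carry_out(moves="0 0 0.05 0; 0 0 0.1 0; 0 0 0.13 0; 0 0 0.144 0; 0 0 0.144 0; 0 0 0.144 0; 0 0 0.144 0")

```text
time_s: 2.07
ee_pos: [573.4, -174.2, 146.7]
orientation: [-180.0, 0.2, -174.5]
wrist_force: [0.7, -0.1, 2.1]
finger_gap: 0.703
finger_force: 0.0
```

Call:
carry_out(moves="0 0 0 0; 0 0 0 0; 0 0 0 0; 0 0 0 0; 0 0 0 0; 0 0 0 0", gripper=0, force=40)

```text
time_s: 2.57
ee_pos: [573.0, -173.7, 146.0]
orientation: [-180.0, 0.1, -174.5]
wrist_force: [-0.4, 2.0, 6.4]
finger_gap: 0.322
finger_force: 45.8
```

Call:
carry_out(moves="0 0 -0.01 0; 0 0 -0.03 0; 0 0 -0.05 0; 0 0 -0.07 0; 0 0 -0.078 0; 0 0 -0.078 0")

```text
time_s: 3.07
ee_pos: [572.9, -173.8, 208.9]
orientation: [-180.0, 0.2, -174.5]
wrist_force: [-0.0, -0.1, -1.5]
finger_gap: 0.323
finger_force: 44.8
```

Call:
carry_out(moves="0.003 0.03 0 0; 0.007 0.07 0 0; 0.011 0.11 0 0; 0.015 0.15 0 0; 0.018 0.19 0 0; 0.021 0.22 0 0; 0.024 0.25 0 0; 0.0244 0.26 0 0")

```text
time_s: 3.73
ee_pos: [531.8, 33.8, 206.1]
orientation: [180.0, -0.1, -174.5]
wrist_force: [0.4, -0.4, -1.4]
finger_gap: 0.323
finger_force: 44.8
```

Call:
carry_out(moves="0.003 0.03 0 0.007; 0.007 0.07 0 0.014; 0.011 0.11 0 0.022; 0.015 0.15 0 0.03; 0.018 0.19 0 0.04; 0.021 0.22 0 0.048; 0.024 0.25 0 0.054; 0.0244 0.26 0 0.054")

```text
time_s: 4.4
ee_pos: [493.1, 238.8, 206.1]
orientation: [-180.0, -0.1, 166.0]
wrist_force: [0.3, 0.6, -1.4]
finger_gap: 0.321
finger_force: 44.7
```

Call:
carry_out(moves="0 0 0 0; 0 0 0 0; 0 0 0 0")

```text
time_s: 4.65
ee_pos: [493.7, 235.7, 206.6]
orientation: [-179.9, -0.0, 166.0]
wrist_force: [0.2, 0.1, -1.4]
finger_gap: 0.318
finger_force: 44.7
```

```bash
python3 - <<'E'
from h import *
s=bot.state(); print({k:np.round(s[k],2) for k in s if k!="effort"})
a=bot.camera("wrist")[:,:,::-1]; cv2.imwrite("pics/w2.png",a)
s=bot.camera("scene")[:,:,::-1]; cv2.imwrite("pics/s2.png",s)
b=cv2.resize(s[120:270,300:450],(400,400),interpolation=cv2.INTER_CUBIC)
o=np.zeros((480,800,3),np.uint8);o[:,:400]=a[:,130:530];o[:400,400:]=b;cv2.imwrite("pics/v2.png",o)
E
```

```text
{'time_s': np.float64(4.65), 'joints': array([ 4.6040e+01,  1.0140e+01, -1.8490e+01, -1.0000e-02, -6.1440e+01,
       -1.5002e+02]), 'joint_velocities': array([-0.5 , -0.34, -0.01,  0.05, -0.08, -0.33]), 'ee_pos': array([493.7 , 235.68, 206.55]), 'orientation': array([-1.7994e+02, -4.0000e-02,  1.6601e+02]), 'wrist_force': array([ 0.18,  0.12, -1.43]), 'torque': array([-0.01, -0.  , -0.01]), 'finger_force': np.float64(44.74), 'finger_gap': np.float64(0.32)}
```

View pics/v2.png

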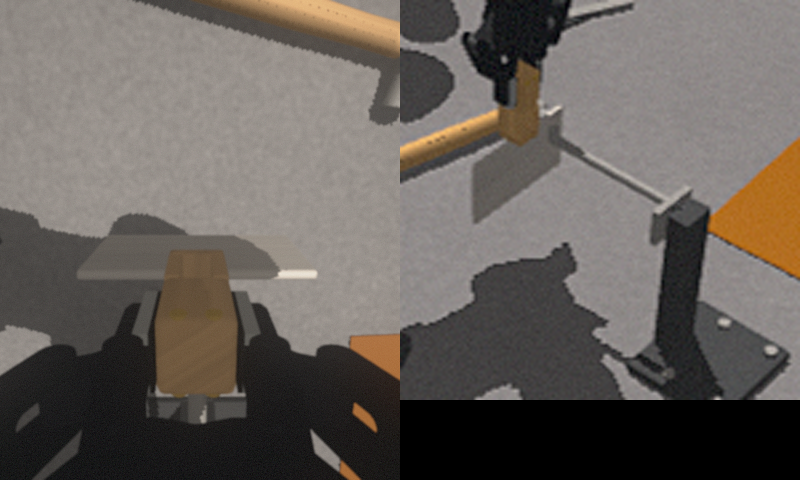

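The wrist half shows the held handle centred at column 326, with the stop plate behind it spanning columns 278–376 and level. The scene half shows the handle just before the tip, aligned with the rod. I'll check the rod numerically.

```bash
python3 - <<'E'
import cv2
a=cv2.imread("pics/w2.png").mean(2).astype(int)
for v in (340,370,385): print(v,*a[v,276:380:2])
for v in range(392,422,4): print(v,*a[v,270:384:2])
E
```

```text
340 84 51 32 27 37 74 87 85 87 90 89 84 85 82 87 86 87 84 85 85 89 88 93 91 91 91 87 88 87 89 87 91 89 91 87 89 91 91 90 90 83 89 84 84 89 71 37 33 32 61 90 85
370 27 29 35 29 26 56 83 85 88 90 90 89 87 86 91 87 86 86 86 83 84 85 88 88 85 86 84 84 85 80 82 85 86 81 84 83 85 86 86 85 80 87 86 87 81 50 28 33 30 32 35 30
385 28 36 39 31 40 89 84 82 83 85 90 84 86 84 81 84 80 79 84 79 82 83 82 86 86 84 86 87 82 82 87 88 86 86 85 85 85 89 82 86 86 84 83 83 91 85 35 26 39 34 23 30
392 25 27 24 33 73 53 38 66 133 139 122 96 85 84 82 81 83 75 82 82 82 82 77 79 83 79 82 83 83 85 86 85 79 81 82 83 82 84 83 79 82 77 79 85 88 99 118 140 132 83 67 84 80 33 30 30 31
396 24 27 23 36 58 57 59 56 89 110 109 112 105 106 107 110 99 75 76 80 79 72 78 92 79 73 79 75 80 79 81 80 74 74 68 74 75 80 73 70 98 112 105 105 106 104 103 106 109 107 103 106 98 42 29 26 26
400 23 23 26 43 42 34 39 34 45 54 57 56 52 57 52 58 56 59 55 54 56 59 59 63 68 76 79 79 76 82 80 78 75 72 68 64 62 56 53 60 61 60 56 56 56 59 56 55 58 60 56 57 60 43 28 27 26
404 25 23 22 62 53 36 39 40 41 67 78 75 81 77 81 75 78 77 81 78 60 55 54 57 66 75 76 77 80 78 82 77 80 71 51 56 51 68 79 78 78 77 81 78 79 79 77 76 77 78 80 78 74 60 23 27 31
408 27 24 25 58 67 42 40 41 45 62 77 79 76 77 79 81 77 80 59 44 42 53 53 57 70 73 80 79 78 79 79 75 91 90 55 52 52 64 76 78 80 81 78 77 80 78 78 77 80 82 78 78 80 53 26 27 29
412 27 25 27 59 59 37 37 42 39 59 75 74 75 77 74 78 78 58 39 40 46 50 55 58 69 77 77 77 81 79 78 112 145 101 58 54 52 62 78 80 81 81 80 80 80 79 81 80 77 78 77 81 79 45 22 22 23
416 28 27 25 48 59 43 33 39 46 63 70 70 74 75 74 61 38 42 39 42 47 48 55 54 67 77 77 78 77 79 124 155 144 99 55 51 57 58 75 80 77 78 81 78 78 74 76 73 72 71 79 77 71 43 20 24 19
420 26 33 25 21 16 27 28 27 20 30 29 31 26 28 30 24 23 33 35 36 43 49 54 45 67 73 76 75 75 78 104 157 149 97 51 52 49 47 53 49 39 35 24 25 26 23 29 28 29 20 22 27 29 21 24 17 18
```

The rod is at column 327 and the handle at 326, so they line up laterally within about 0.5 mm. I raise 1.5 mm and go over the tip.

Call:
carry_out(moves="-0.008 0 -0.002 0; -0.02 0 -0.002 0; -0.032 0 -0.002 0; -0.044 0 -0.002 0; -0.056 0 -0.002 0; -0.068 0 -0.002 0; -0.075 0 -0.002 0; -0.075 0 -0.002 0")

```text
time_s: 5.42
ee_pos: [553.3, 221.7, 208.2]
orientation: [-180.0, -0.0, 166.0]
wrist_force: [0.5, 0.3, -1.5]
finger_gap: 0.323
finger_force: 44.6
```

Call:
carry_out(moves="-0.012 0 0 0; -0.03 0 0 0; -0.048 0 0 0; -0.066 0 0 0; -0.084 0 0 0; -0.1 0 0 0; -0.11 0 0 0; -0.112 0 0 0")

```text
time_s: 6.08
ee_pos: [640.0, 200.2, 208.2]
orientation: [-180.0, -0.0, 166.0]
wrist_force: [0.0, 0.1, -1.6]
finger_gap: 0.321
finger_force: 44.6
```

Call:
carry_out(moves="0 0 0.004 0; 0 0 0.008 0; 0 0 0.012 0; 0 0 0.013 0; 0 0 0.013 0; 0 0 0.013 0")

```text
time_s: 6.58
ee_pos: [638.8, 200.7, 198.4]
orientation: [-180.0, 0.0, 166.0]
wrist_force: [0.1, 0.2, -1.4]
finger_gap: 0.325
finger_force: 44.7
```

```bash
python3 - <<'E'
from h import *
s=bot.state(); print({k:np.round(s[k],2) for k in ("time_s","ee_pos","wrist_force","torque")})
a=bot.camera("wrist")[:,:,::-1]; cv2.imwrite("pics/w3.png",a)
s=bot.camera("scene")[:,:,::-1]; cv2.imwrite("pics/s3.png",s)
b=cv2.resize(s[130:240,330:440],(400,400),interpolation=cv2.INTER_CUBIC)
o=np.zeros((480,800,3),np.uint8);o[:,:400]=a[:,130:530];o[:400,400:]=b;cv2.imwrite("pics/v3.png",o)
E
```

```text
{'time_s': np.float64(6.58), 'ee_pos': array([638.75, 200.69, 198.42]), 'wrist_force': array([ 0.08,  0.23, -1.44]), 'torque': array([-0.03,  0.01,  0.03])}
```

View pics/v3.png

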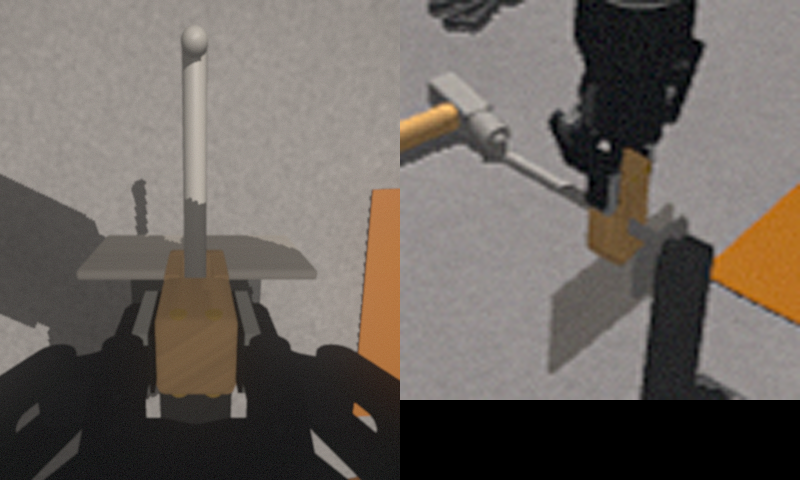

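The wrist half shows the rod entering the slot dead centre (column 325, handle 326), and the scene half shows the template on the rod close to the plate. I lower it in fine steps.

Call:
carry_out(moves="0 0 0.002 0; 0 0 0.004 0; 0 0 0.005 0; 0 0 0.005 0")

```text
time_s: 7.02
ee_pos: [638.8, 200.4, 193.9]
orientation: [-180.0, -0.0, 166.0]
wrist_force: [0.1, 0.2, -1.9]
finger_gap: 0.317
finger_force: 44.7
```

Call:
carry_out(moves="0 0 0.001 0; 0 0 0.001 0; 0 0 0.001 0")

```text
time_s: 7.27
ee_pos: [639.0, 200.5, 193.4]
orientation: [-180.0, -0.0, 166.0]
wrist_force: [0.2, -0.4, -1.2]
finger_gap: 0.32
finger_force: 44.7
```

Call:
carry_out(moves="0 0 0.001 0; 0 0 0.001 0; 0 0 0.001 0")

```text
time_s: 7.52
ee_pos: [639.1, 200.6, 192.9]
orientation: [180.0, 0.0, 166.0]
wrist_force: [-0.6, 0.1, -1.2]
finger_gap: 0.317
finger_force: 44.9
```

Call:
carry_out(moves="0 0 0.001 0; 0 0 0.001 0; 0 0 0.001 0")

```text
time_s: 7.77
ee_pos: [639.2, 200.5, 192.8]
orientation: [180.0, 0.0, 166.0]
wrist_force: [-2.4, -0.5, 5.2]
finger_gap: 0.321
finger_force: 45.6
```

Call:
carry_out(moves="-0.002 0 -0.0006 0; -0.004 0 -0.0006 0; -0.006 0 -0.0006 0; -0.008 0 -0.0006 0; -0.01 0 -0.0006 0; -0.01 0 -0.0006 0")

```text
time_s: 8.27
ee_pos: [647.1, 198.6, 192.8]
orientation: [180.0, 0.0, 166.0]
wrist_force: [-3.4, 1.1, 5.4]
finger_gap: 0.323
finger_force: 45.6
```

Call:
carry_out(moves="-0.001 0 0 0; -0.002 0 0 0; -0.002 0 0 0")

```text
time_s: 8.52
ee_pos: [648.4, 198.3, 192.8]
orientation: [180.0, 0.0, 166.0]
wrist_force: [-3.4, -0.3, 5.2]
finger_gap: 0.32
finger_force: 45.7
```

Call:
carry_out(moves="-0.001 0 -0.0005 0; -0.002 0 -0.0005 0; -0.002 0 -0.0005 0")

```text
time_s: 8.77
ee_pos: [650.0, 197.9, 192.8]
orientation: [180.0, 0.0, 166.0]
wrist_force: [-3.1, 0.3, 4.0]
finger_gap: 0.317
finger_force: 45.4
```

Call:
carry_out(moves="-0.001 0 0 0; -0.001 0 0 0; -0.001 0 0 0")

```text
time_s: 9.02
ee_pos: [650.8, 197.6, 192.9]
orientation: [180.0, 0.0, 166.0]
wrist_force: [-2.2, 0.4, 3.2]
finger_gap: 0.318
finger_force: 45.4
```

Call:
carry_out(moves="-0.001 0 0 0; -0.001 0 0 0")

```text
time_s: 9.18
ee_pos: [651.5, 197.4, 192.8]
orientation: [180.0, 0.0, 166.0]
wrist_force: [-3.6, 1.4, 4.4]
finger_gap: 0.321
finger_force: 45.4
```

Call:
carry_out(moves="-0.0005 0 0 0; -0.0005 0 0 0")

```text
time_s: 9.35
ee_pos: [651.8, 197.3, 192.8]
orientation: [180.0, -0.0, 166.0]
wrist_force: [-2.9, 1.0, 4.4]
finger_gap: 0.325
finger_force: 45.4
```

Call:
carry_out(moves="-0.001 0 0 0; -0.001 0 0 0")

```text
time_s: 9.52
ee_pos: [652.7, 197.1, 192.8]
orientation: [180.0, 0.0, 166.0]
wrist_force: [-3.7, 1.2, 5.3]
finger_gap: 0.32
finger_force: 45.4
```

Call:
carry_out(moves="-0.0005 0 0 0; -0.0005 0 0 0")

```text
time_s: 9.68
ee_pos: [653.0, 197.0, 192.8]
orientation: [-180.0, 0.0, 166.0]
wrist_force: [-4.9, 0.3, 5.2]
finger_gap: 0.323
finger_force: 45.4
```

Call:
carry_out(moves="-0.0005 0 0 0; -0.0005 0 0 0")

```text
time_s: 9.85
ee_pos: [653.4, 196.9, 192.8]
orientation: [-180.0, -0.0, 166.0]
wrist_force: [-4.0, -0.7, 4.7]
finger_gap: 0.324
finger_force: 45.4
```

Call:
carry_out(moves="-0.0005 0 0 0; -0.0005 0 0 0")

```text
time_s: 10.02
ee_pos: [653.8, 196.8, 192.8]
orientation: [-180.0, -0.0, 166.0]
wrist_force: [-3.5, 1.6, 4.9]
finger_gap: 0.323
finger_force: 45.4
```

Call:
carry_out(moves="-0.001 0 0 0; -0.001 0 0 0")

```text
time_s: 10.18
ee_pos: [654.6, 196.6, 192.9]
orientation: [180.0, 0.0, 166.0]
wrist_force: [-3.6, -0.4, 5.0]
finger_gap: 0.319
finger_force: 45.5
```

Call:
carry_out(moves="-0.0005 0 0 0; -0.0005 0 0 0")

```text
time_s: 10.35
ee_pos: [655.0, 196.5, 192.8]
orientation: [-180.0, 0.0, 166.0]
wrist_force: [-3.5, 1.4, 5.6]
finger_gap: 0.326
finger_force: 45.5
```

Call:
carry_out(moves="-0.0005 0 0 0; -0.0005 0 0 0")

```text
time_s: 10.52
ee_pos: [655.4, 196.4, 192.8]
orientation: [-180.0, 0.0, 166.0]
wrist_force: [-2.9, -0.1, 5.6]
finger_gap: 0.324
finger_force: 45.5
```

Call:
carry_out(moves="-0.001 0 -0.0003 0; -0.001 0 -0.0003 0")

```text
time_s: 10.68
ee_pos: [656.3, 196.2, 192.8]
orientation: [-180.0, 0.0, 166.0]
wrist_force: [-3.2, 0.5, 3.6]
finger_gap: 0.316
finger_force: 45.3
```

Call:
carry_out(moves="-0.0005 0 0 0; -0.0005 0 0 0")

```text
time_s: 10.85
ee_pos: [656.6, 196.1, 192.9]
orientation: [-180.0, -0.0, 166.0]
wrist_force: [-2.4, 1.0, 3.3]
finger_gap: 0.321
finger_force: 45.3
```

Call:
carry_out(moves="-0.0005 0 0 0; -0.0005 0 0 0")

```text
time_s: 11.02
ee_pos: [656.9, 196.0, 192.9]
orientation: [-180.0, -0.0, 166.0]
wrist_force: [-2.0, 0.3, 1.9]
finger_gap: 0.317
finger_force: 45.3
```

Call:
carry_out(moves="-0.001 0 0 0; -0.001 0 0 0")

```text
time_s: 11.18
ee_pos: [657.1, 196.0, 192.8]
orientation: [-180.0, -0.1, 166.0]
wrist_force: [-4.6, 1.2, 4.7]
finger_gap: 0.319
finger_force: 45.5
```

Call:
carry_out(moves="-0.0005 0 0 0; -0.0005 0 0 0")

```text
time_s: 11.35
ee_pos: [657.2, 196.0, 192.9]
orientation: [-180.0, -0.1, 166.0]
wrist_force: [-4.5, 2.0, 4.6]
finger_gap: 0.315
finger_force: 45.5
```

Call:
carry_out(moves="-0.0005 0 0 0; -0.0005 0 0 0")

```text
time_s: 11.52
ee_pos: [657.2, 195.9, 192.9]
orientation: [-180.0, -0.1, 166.0]
wrist_force: [-7.8, 2.8, 5.2]
finger_gap: 0.325
finger_force: 45.6
```

Contact with the plate: x stalls at 657.1 and the force is about 8 N. I press a touch more and hold.

Call:
carry_out(moves="-0.0002 0 0 0; -0.0002 0 0 0; -0.0002 0 0 0; -0.0002 0 0 0")

```text
time_s: 11.85
ee_pos: [657.2, 195.9, 192.9]
orientation: [-180.0, -0.1, 166.0]
wrist_force: [-9.0, 2.8, 5.5]
finger_gap: 0.318
finger_force: 45.6
```

Call:
carry_out(moves="0 0 0 0; 0 0 0 0; 0 0 0 0; 0 0 0 0; 0 0 0 0; 0 0 0 0; 0 0 0 0; 0 0 0 0")

```text
time_s: 12.52
ee_pos: [657.2, 195.9, 192.9]
orientation: [-180.0, -0.1, 166.0]
wrist_force: [-9.2, 2.7, 5.4]
finger_gap: 0.319
finger_force: 45.6
```

Call:
carry_out(moves="0.0005 0 -0.0002 0; 0.001 0 -0.0004 0; 0.001 0 -0.0004 0; 0.001 0 -0.0004 0")

```text
time_s: 12.85
ee_pos: [657.1, 195.9, 192.9]
orientation: [-180.0, -0.1, 166.0]
wrist_force: [-5.9, 1.7, 2.2]
finger_gap: 0.324
finger_force: 45.2
```

Call:
carry_out(moves="0 0 0 0; 0 0 0 0; 0 0 0 0; 0 0 0 0; 0 0 0 0", gripper=0.7)

```text
time_s: 13.27
ee_pos: [658.1, 195.7, 193.3]
orientation: [180.0, 0.0, 166.0]
wrist_force: [0.1, -0.4, 0.0]
finger_gap: 0.699
finger_force: 0.0
```

Call:
carry_out(moves="0 0 -0.015 0; 0 0 -0.04 0; 0 0 -0.065 0; 0 0 -0.085 0; 0 0 -0.09 0; 0 0 -0.09 0; 0 0 -0.09 0")

```text
time_s: 13.85
ee_pos: [657.6, 195.9, 265.4]
orientation: [180.0, -0.0, 166.0]
wrist_force: [-0.0, 0.1, -0.1]
finger_gap: 0.698
finger_force: 0.0
```

```bash
python3 - <<'E'
from h import *
s=bot.state(); print({k:np.round(s[k],2) for k in ("time_s","ee_pos","orientation","wrist_force")})
a=bot.camera("wrist")[:,:,::-1]; cv2.imwrite("pics/w4.png",a)
s=bot.camera("scene")[:,:,::-1]; cv2.imwrite("pics/s4.png",s)
b=cv2.resize(s[130:240,330:440],(400,400),interpolation=cv2.INTER_CUBIC)
o=np.zeros((480,800,3),np.uint8);o[:,:400]=a[:,130:530];o[:400,400:]=b;cv2.imwrite("pics/v4.png",o)
E
```

```text
{'time_s': np.float64(13.85), 'ee_pos': array([657.62, 195.85, 265.4 ]), 'orientation': array([179.97,  -0.  , 166.01]), 'wrist_force': array([-0.02,  0.08, -0.09])}
```

View pics/v4.png

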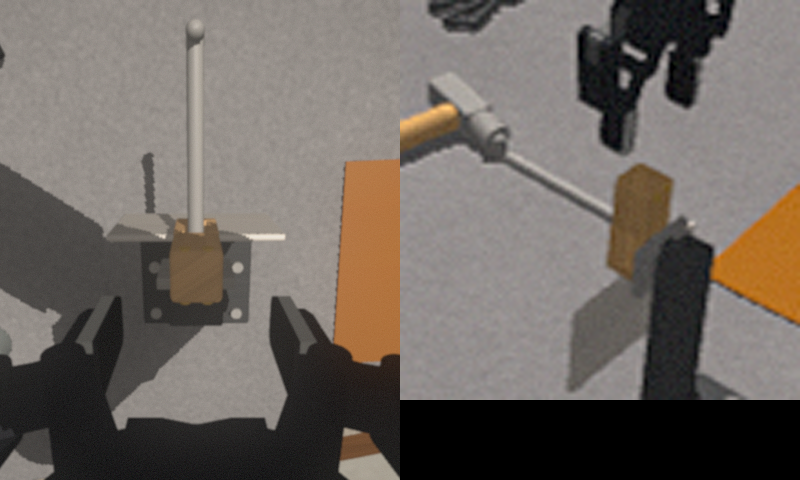

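The large one hangs straight against the plate. The wrist half shows its handle at (196,265) with the rod centred, and the gripper is clear. Next is the medium.

Call:
carry_out(moves="0.004 -0.035 0 0; 0.009 -0.075 0 0; 0.014 -0.115 0 0; 0.019 -0.155 0 0; 0.024 -0.195 0 0; 0.028 -0.23 0 0; 0.03 -0.25 0 0; 0.0304 -0.25 0 0")

```text
time_s: 14.62
ee_pos: [584.5, 5.1, 265.0]
orientation: [-180.0, -0.1, 165.9]
wrist_force: [-0.7, 0.1, 0.3]
finger_gap: 0.704
finger_force: 0.0
```

Call:
carry_out(moves="0.004 -0.035 0 -0.01; 0.009 -0.075 0 -0.02; 0.014 -0.115 0 -0.03; 0.019 -0.155 0 -0.04; 0.024 -0.195 0 -0.05; 0.028 -0.23 0 -0.054; 0.03 -0.25 0 -0.054; 0.0304 -0.25 0 -0.054")

```text
time_s: 15.28
ee_pos: [513.0, -182.5, 264.8]
orientation: [-180.0, -0.1, -174.7]
wrist_force: [0.3, -0.2, -0.5]
finger_gap: 0.704
finger_force: 0.0
```

Call:
carry_out(moves="0 0 0 0; 0 0 0.03 0; 0 0 0.08 0; 0 0 0.12 0; 0 0 0.12 0; 0 0 0.12 0")

```text
time_s: 15.78
ee_pos: [513.6, -179.8, 168.3]
orientation: [180.0, -0.2, -174.5]
wrist_force: [-0.4, 0.0, 1.0]
finger_gap: 0.706
finger_force: 0.0
```

Call:
carry_out(moves="0 0 0.03 0; 0 0 0.045 0; 0 0 0.05 0; 0 0 0.05 0; 0 0 0.05 0")

```text
time_s: 16.2
ee_pos: [515.3, -180.5, 131.2]
orientation: [-180.0, 0.1, -174.5]
wrist_force: [-0.7, -0.0, 0.8]
finger_gap: 0.701
finger_force: 0.0
```

Call:
carry_out(moves="0 0 0 0; 0 0 0 0; 0 0 0 0; 0 0 0 0; 0 0 0 0; 0 0 0 0", gripper=0, force=40)

```text
time_s: 16.7
ee_pos: [514.6, -180.5, 130.5]
orientation: [-180.0, 0.1, -174.5]
wrist_force: [-0.3, 2.6, 7.2]
finger_gap: 0.32
finger_force: 41.7
```

Call:
carry_out(moves="0 0 -0.01 0; 0 0 -0.03 0; 0 0 -0.05 0; 0 0 -0.07 0; 0 0 -0.09 0; 0 0 -0.1 0; 0 0 -0.1 0; 0 0 -0.1 0")

```text
time_s: 17.37
ee_pos: [513.7, -180.4, 209.2]
orientation: [180.0, 0.0, -174.6]
wrist_force: [-0.4, 0.1, -2.1]
finger_gap: 0.322
finger_force: 40.9
```

Call:
carry_out(moves="-0.0015 0.03 0 0; -0.0035 0.07 0 0; -0.0055 0.11 0 0; -0.0075 0.15 0 0; -0.009 0.19 0 0; -0.011 0.22 0 0; -0.0124 0.25 0 0; -0.0124 0.26 0 0")

```text
time_s: 18.03
ee_pos: [503.3, 29.7, 208.1]
orientation: [180.0, -0.1, -174.5]
wrist_force: [0.2, -0.2, -1.3]
finger_gap: 0.322
finger_force: 41.1
```

Call:
carry_out(moves="-0.0015 0.03 0 0.007; -0.0035 0.07 0 0.014; -0.0055 0.11 0 0.022; -0.0075 0.15 0 0.03; -0.009 0.19 0 0.04; -0.011 0.22 0 0.048; -0.0124 0.25 0 0.054; -0.0124 0.26 0 0.054")

```text
time_s: 18.7
ee_pos: [493.8, 237.6, 208.0]
orientation: [-179.9, -0.1, 166.0]
wrist_force: [0.1, 0.5, -1.6]
finger_gap: 0.321
finger_force: 41.1
```

Call:
carry_out(moves="0 0 0 0; 0 0 0 0; 0 0 0 0; 0 0 0 0")

```text
time_s: 19.03
ee_pos: [494.1, 234.3, 209.1]
orientation: [-180.0, -0.0, 166.0]
wrist_force: [0.0, -0.2, -2.6]
finger_gap: 0.324
finger_force: 41.1
```

```bash
python3 - <<'E'
from h import *
s=bot.state(); print({k:np.round(s[k],2) for k in ("time_s","ee_pos","orientation","wrist_force")})
cv2.imwrite("pics/w5.png",bot.camera("wrist")[:,:,::-1]); cv2.imwrite("pics/s5.png",bot.camera("scene")[:,:,::-1])
a=cv2.imread("pics/w5.png").mean(2).astype(int)
for v in (340,385,404,412,416,420): print(v,*a[v,276:380:2])
E
```

```text
{'time_s': np.float64(19.03), 'ee_pos': array([494.09, 234.31, 209.08]), 'orientation': array([-1.7997e+02, -2.0000e-02,  1.6597e+02]), 'wrist_force': array([ 0.03, -0.16, -2.57])}
340 84 52 30 37 28 69 84 84 87 88 87 85 85 84 86 82 90 92 90 87 86 88 90 88 88 89 89 86 91 89 91 92 91 88 87 90 88 89 87 86 88 92 89 88 84 61 31 31 40 62 93 90
385 21 41 39 30 30 83 130 99 80 80 79 76 83 81 79 80 84 84 85 82 83 85 83 82 89 89 87 84 87 89 86 88 85 86 85 85 84 80 82 83 83 85 90 111 139 100 30 33 41 31 27 33
404 34 41 40 45 40 39 42 41 35 40 42 40 40 36 46 41 41 39 38 42 43 41 58 76 76 78 76 80 78 80 100 101 44 37 42 45 46 42 44 46 45 46 44 36 40 46 37 53 72 76 59 31
412 84 113 115 115 119 115 94 77 74 81 78 78 103 118 120 119 116 118 118 115 117 119 101 75 80 81 84 80 131 162 152 126 116 115 115 114 114 117 114 113 114 114 115 116 115 116 116 117 117 114 68 23
416 85 125 131 128 126 130 124 90 84 90 90 89 93 129 137 135 138 138 135 139 139 138 109 75 75 76 81 126 159 159 151 128 138 137 138 138 135 139 138 139 137 134 129 129 129 128 129 128 131 124 72 27
420 18 28 21 28 23 24 30 30 29 22 31 34 40 47 74 94 102 120 125 129 133 135 109 73 76 78 74 105 165 163 152 121 124 118 103 92 73 58 43 35 28 27 26 23 25 27 25 29 23 22 26 26
```

The rod sits 2.5 px right of centre, so the tool is 1.3 mm off; I shift it in y while advancing.

Call:
carry_out(moves="0 0.0016 0 0; -0.012 0.0016 0 0; -0.026 0.0016 0 0; -0.04 0.0016 0 0; -0.054 0.0016 0 0; -0.068 0.0016 0 0; -0.075 0.0016 0 0; -0.075 0.0016 0 0")

```text
time_s: 19.8
ee_pos: [554.0, 221.6, 208.8]
orientation: [-180.0, -0.0, 165.9]
wrist_force: [-0.8, 0.5, -3.3]
finger_gap: 0.325
finger_force: 41.0
```

Call:
carry_out(moves="-0.012 0 0 0; -0.028 0 0 0; -0.044 0 0 0; -0.06 0 0 0; -0.074 0 0 0; -0.085 0 0 0; -0.09 0 0 0; -0.09 0 0 0")

```text
time_s: 20.47
ee_pos: [623.3, 204.3, 208.8]
orientation: [-180.0, -0.0, 166.0]
wrist_force: [-0.1, 1.7, -2.1]
finger_gap: 0.323
finger_force: 41.0
```

Call:
carry_out(moves="0 0 0.004 0; 0 0 0.008 0; 0 0 0.012 0; 0 0 0.015 0; 0 0 0.016 0; 0 0 0.016 0; 0 0 0.016 0")

```text
time_s: 21.05
ee_pos: [622.5, 204.9, 196.6]
orientation: [180.0, 0.0, 166.0]
wrist_force: [-0.1, -0.1, -3.2]
finger_gap: 0.323
finger_force: 41.1
```

Call:
carry_out(moves="0 0 0.001 0; 0 0 0.002 0; 0 0 0.002 0")

```text
time_s: 21.3
ee_pos: [622.5, 204.8, 194.8]
orientation: [-180.0, -0.0, 166.0]
wrist_force: [-0.4, 0.9, -1.9]
finger_gap: 0.323
finger_force: 41.1
```

Call:
carry_out(moves="0 0 0.0005 0; 0 0 0.0005 0; 0 0 0.0005 0")

```text
time_s: 21.55
ee_pos: [622.6, 204.8, 194.6]
orientation: [180.0, 0.0, 166.0]
wrist_force: [-0.1, 0.2, -2.7]
finger_gap: 0.32
finger_force: 41.1
```

Call:
carry_out(moves="0 0 0.0005 0; 0 0 0.0005 0; 0 0 0.0005 0")

```text
time_s: 21.8
ee_pos: [622.6, 204.8, 194.4]
orientation: [180.0, 0.0, 166.0]
wrist_force: [-1.1, -0.0, -0.2]
finger_gap: 0.324
finger_force: 41.5
```

Call:
carry_out(moves="-0.002 0 0 0; -0.004 0 0 0; -0.005 0 0 0; -0.005 0 0 0; -0.005 0 0 0")

```text
time_s: 22.22
ee_pos: [626.7, 203.9, 194.4]
orientation: [180.0, 0.0, 166.0]
wrist_force: [-0.2, 0.9, 2.6]
finger_gap: 0.318
finger_force: 41.6
```

Call:
carry_out(moves="-0.001 0 0 0; -0.001 0 0 0")

```text
time_s: 22.38
ee_pos: [627.3, 203.7, 194.4]
orientation: [180.0, 0.0, 166.0]
wrist_force: [-3.3, 0.9, 4.0]
finger_gap: 0.322
finger_force: 41.7
```

Call:
carry_out(moves="-0.0005 0 0 0; -0.0005 0 0 0")

```text
time_s: 22.55
ee_pos: [627.5, 203.6, 194.4]
orientation: [180.0, 0.0, 166.0]
wrist_force: [-3.6, 0.9, 5.4]
finger_gap: 0.32
finger_force: 41.8
```

Call:
carry_out(moves="-0.0005 0 -0.0004 0; -0.0005 0 -0.0004 0")

```text
time_s: 22.72
ee_pos: [628.0, 203.5, 194.4]
orientation: [180.0, 0.0, 166.0]
wrist_force: [-2.0, 0.6, 2.6]
finger_gap: 0.319
finger_force: 41.7
```

Call:
carry_out(moves="-0.0005 0 0 0; -0.0005 0 0 0")

```text
time_s: 22.88
ee_pos: [628.4, 203.3, 194.4]
orientation: [-180.0, -0.0, 166.0]
wrist_force: [-3.1, 1.9, 3.3]
finger_gap: 0.32
finger_force: 41.7
```

Call:
carry_out(moves="-0.0005 0 0 0; -0.0005 0 0 0")

```text
time_s: 23.05
ee_pos: [628.8, 203.2, 194.4]
orientation: [-180.0, -0.0, 166.0]
wrist_force: [-2.9, 1.1, 2.9]
finger_gap: 0.32
finger_force: 41.7
```

Call:
carry_out(moves="-0.0005 0 0 0; -0.0005 0 0 0")

```text
time_s: 23.22
ee_pos: [629.2, 203.1, 194.4]
orientation: [-180.0, -0.0, 166.0]
wrist_force: [-1.6, 0.5, 2.7]
finger_gap: 0.319
finger_force: 41.7
```

Call:
carry_out(moves="-0.0005 0 0 0; -0.0005 0 0 0")

```text
time_s: 23.38
ee_pos: [629.2, 203.1, 194.4]
orientation: [-180.0, -0.0, 166.0]
wrist_force: [-4.3, 1.3, 3.8]
finger_gap: 0.32
finger_force: 41.8
```

Call:
carry_out(moves="-0.0005 0 0 0; -0.0005 0 0 0")

```text
time_s: 23.55
ee_pos: [629.3, 203.0, 194.4]
orientation: [-180.0, -0.1, 166.0]
wrist_force: [-5.9, 1.5, 4.9]
finger_gap: 0.321
finger_force: 42.0
```

Call:
carry_out(moves="-0.0005 0 -0.0002 0; -0.0005 0 -0.0002 0; -0.0005 0 -0.0002 0")

```text
time_s: 23.8
ee_pos: [629.3, 203.1, 194.4]
orientation: [-180.0, -0.1, 166.0]
wrist_force: [-6.3, 2.8, 3.9]
finger_gap: 0.318
finger_force: 42.0
```

Call:
carry_out(moves="-0.0002 0 0 0; -0.0002 0 0 0; -0.0002 0 0 0")

```text
time_s: 24.05
ee_pos: [629.3, 203.1, 194.4]
orientation: [-180.0, -0.1, 166.0]
wrist_force: [-8.5, 2.6, 5.9]
finger_gap: 0.321
finger_force: 42.0
```

Call:
carry_out(moves="-0.0001 0 0 0; -0.0001 0 0 0; -0.0001 0 0 0; -0.0001 0 0 0; -0.0001 0 0 0; -0.0001 0 0 0; -0.0001 0 0 0; -0.0001 0 0 0")

```text
time_s: 24.72
ee_pos: [629.3, 203.1, 194.5]
orientation: [-180.0, -0.1, 166.0]
wrist_force: [-8.7, 3.3, 5.1]
finger_gap: 0.32
finger_force: 42.0
```

Call:
carry_out(moves="0.0005 0 -0.0002 0; 0.001 0 -0.0004 0; 0.001 0 -0.0004 0; 0.001 0 -0.0004 0")

```text
time_s: 25.05
ee_pos: [629.3, 203.1, 194.5]
orientation: [-180.0, -0.1, 166.0]
wrist_force: [-4.4, 1.7, 1.0]
finger_gap: 0.317
finger_force: 41.5
```

Call:
carry_out(moves="0 0 0 0; 0 0 0 0; 0 0 0 0; 0 0 0 0; 0 0 0 0", gripper=0.7)

```text
time_s: 25.47
ee_pos: [630.0, 202.9, 195.0]
orientation: [180.0, 0.0, 166.0]
wrist_force: [0.7, -0.6, -0.3]
finger_gap: 0.7
finger_force: 0.0
```

Call:
carry_out(moves="0 0 -0.015 0; 0 0 -0.04 0; 0 0 -0.065 0; 0 0 -0.085 0; 0 0 -0.09 0; 0 0 -0.09 0; 0 0 -0.09 0")

```text
time_s: 26.05
ee_pos: [629.6, 203.0, 267.1]
orientation: [180.0, 0.0, 166.0]
wrist_force: [0.1, 0.1, -0.6]
finger_gap: 0.695
finger_force: 0.0
```

```bash
python3 - <<'E'
from h import *
s=bot.state(); print({k:np.round(s[k],2) for k in ("time_s","ee_pos","orientation","wrist_force")})
a=bot.camera("wrist")[:,:,::-1]; cv2.imwrite("pics/w6.png",a)
s=bot.camera("scene")[:,:,::-1]; cv2.imwrite("pics/s6.png",s)
b=cv2.resize(s[130:240,330:440],(400,400),interpolation=cv2.INTER_CUBIC)
o=np.zeros((480,800,3),np.uint8);o[:,:400]=a[:,130:530];o[:400,400:]=b;cv2.imwrite("pics/v6.png",o)
E
```

```text
{'time_s': np.float64(26.05), 'ee_pos': array([629.58, 202.98, 267.05]), 'orientation': array([179.97,   0.  , 166.01]), 'wrist_force': array([ 0.08,  0.08, -0.65])}
```

View pics/v6.png

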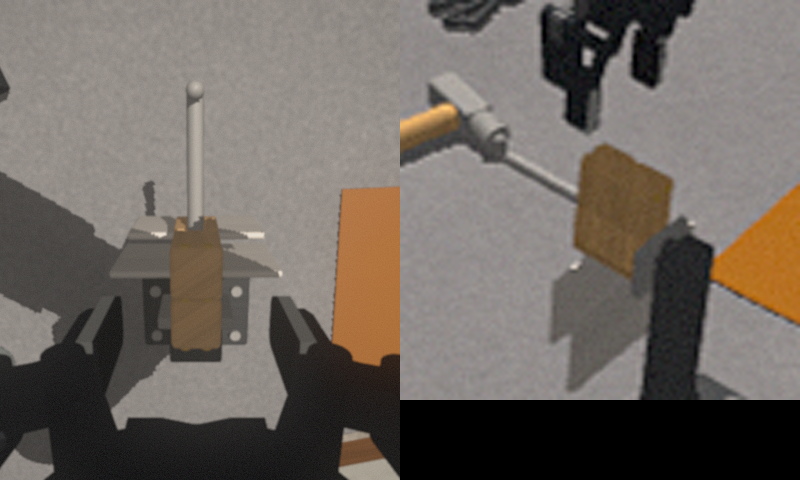

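Medium and large handles are packed with no gap: the wrist half shows one continuous block at rows 220–350. Now the small.

Call:
carry_out(moves="0.006 -0.035 0 0; 0.014 -0.078 0 0; 0.022 -0.12 0 0; 0.029 -0.16 0 0; 0.037 -0.2 0 0; 0.044 -0.24 0 0; 0.047 -0.258 0 0; 0.0478 -0.261 0 0")

```text
time_s: 26.82
ee_pos: [540.7, 7.4, 266.7]
orientation: [-180.0, -0.0, 165.9]
wrist_force: [-0.0, 0.1, -0.5]
finger_gap: 0.702
finger_force: 0.0
```

Call:
carry_out(moves="0.006 -0.035 0 -0.01; 0.014 -0.078 0 -0.02; 0.022 -0.12 0 -0.03; 0.029 -0.16 0 -0.04; 0.037 -0.2 0 -0.05; 0.044 -0.24 0 -0.054; 0.047 -0.258 0 -0.054; 0.0478 -0.261 0 -0.054")

```text
time_s: 27.48
ee_pos: [453.8, -185.3, 266.5]
orientation: [180.0, -0.1, -174.7]
wrist_force: [-0.4, -0.3, -0.5]
finger_gap: 0.699
finger_force: 0.0
```

Call:
carry_out(moves="0 0 0 0; 0 0 0.03 0; 0 0 0.07 0; 0 0 0.11 0; 0 0 0.13 0; 0 0 0.13 0; 0 0 0.13 0")

```text
time_s: 28.07
ee_pos: [455.0, -183.0, 162.5]
orientation: [-180.0, -0.1, -174.5]
wrist_force: [0.1, -0.3, 0.8]
finger_gap: 0.698
finger_force: 0.0
```

```bash
python3 - <<'E'
from h import *
s=bot.state(); print(np.round(s["ee_pos"],1),np.round(s["orientation"],1)); c=wcal(s)
im=bot.camera("wrist"); cv2.imwrite("pics/w7.png",im[:,:,::-1])
h=cv2.cvtColor(im,cv2.COLOR_RGB2HSV); m=cv2.inRange(h,(8,60,60),(25,255,255))
n,l,st,ce=cv2.connectedComponentsWithStats(m)
for i in range(1,n):
    if st[i,4]>400: print(st[i],ce[i].round(0))
for x in (439.3,469.3): print(proj(c,(x,-184,135)))
E
```

```text
[ 455.  -183.   162.5] [-1.800e+02 -1.000e-01 -1.745e+02]
[  220   193   207   224 39043] [325. 301.]
[ 121  428   64   52 2096] [159. 459.]
[328.0354447  262.36354627]
[321.73386487 322.10014636]
```

Call:
carry_out(moves="0 0 0.03 0; 0 0 0.055 0; 0 0 0.062 0; 0 0 0.062 0; 0 0 0.062 0")

```text
time_s: 28.53
ee_pos: [455.7, -183.7, 114.7]
orientation: [-180.0, 0.1, -174.5]
wrist_force: [-0.2, 0.1, -0.2]
finger_gap: 0.699
finger_force: 0.0
```

Call:
carry_out(moves="0 0 0 0; 0 0 0 0; 0 0 0 0; 0 0 0 0; 0 0 0 0; 0 0 0 0", gripper=0, force=40)

```text
time_s: 29.03
ee_pos: [455.5, -183.9, 114.6]
orientation: [-180.0, 0.1, -174.5]
wrist_force: [-0.6, 2.3, 6.6]
finger_gap: 0.32
finger_force: 40.3
```

Call:
carry_out(moves="0 0 -0.01 0; 0 0 -0.03 0; 0 0 -0.05 0; 0 0 -0.07 0; 0 0 -0.095 0; 0 0 -0.115 0; 0 0 -0.119 0; 0 0 -0.119 0")

```text
time_s: 29.7
ee_pos: [455.0, -183.7, 209.8]
orientation: [-180.0, 0.1, -174.6]
wrist_force: [-0.8, 0.1, -2.3]
finger_gap: 0.324
finger_force: 40.0
```

Call:
carry_out(moves="-0.006 0.03 0 0; -0.013 0.07 0 0; -0.021 0.11 0 0; -0.029 0.15 0 0; -0.036 0.19 0 0; -0.042 0.22 0 0; -0.048 0.25 0 0; -0.0496 0.2585 0 0")

```text
time_s: 30.37
ee_pos: [474.1, 28.3, 207.4]
orientation: [180.0, -0.1, -174.4]
wrist_force: [0.2, -0.6, -1.4]
finger_gap: 0.319
finger_force: 40.2
```

Call:
carry_out(moves="-0.006 0.03 0 0.007; -0.013 0.07 0 0.014; -0.021 0.11 0 0.022; -0.029 0.15 0 0.03; -0.036 0.19 0 0.04; -0.042 0.22 0 0.048; -0.048 0.25 0 0.054; -0.0496 0.2585 0 0.054")

```text
time_s: 31.03
ee_pos: [494.2, 237.9, 207.0]
orientation: [-179.9, -0.1, 166.0]
wrist_force: [0.2, -0.3, -0.5]
finger_gap: 0.323
finger_force: 40.3
```

Call:
carry_out(moves="0 0 0 0; 0 0 0 0; 0 0 0 0; 0 0 0 0")

```text
time_s: 31.37
ee_pos: [494.1, 234.4, 208.3]
orientation: [-180.0, -0.0, 166.0]
wrist_force: [0.9, -0.3, -0.8]
finger_gap: 0.323
finger_force: 40.3
```

```bash
python3 - <<'E'
from h import *
s=bot.state(); print({k:np.round(s[k],2) for k in ("time_s","ee_pos","orientation","wrist_force")})
cv2.imwrite("pics/w8.png",bot.camera("wrist")[:,:,::-1])
a=cv2.imread("pics/w8.png").mean(2).astype(int)
for v in (340,404,412,416,420): print(v,*a[v,276:380:2])
E
```

```text
{'time_s': np.float64(31.37), 'ee_pos': array([494.08, 234.39, 208.31]), 'orientation': array([-1.7997e+02, -2.0000e-02,  1.6597e+02]), 'wrist_force': array([ 0.89, -0.35, -0.85])}
340 86 51 35 35 27 66 85 82 87 85 88 86 85 86 85 89 89 87 89 87 92 91 91 83 86 86 86 88 87 89 90 87 92 92 86 88 90 84 89 92 90 89 88 86 83 57 32 37 36 62 91 88
404 108 135 133 135 131 135 135 132 102 88 91 89 89 87 97 132 134 134 133 136 138 135 105 73 80 80 79 84 79 79 91 122 137 138 135 141 137 139 137 135 138 135 141 139 138 138 140 142 138 137 96 31
412 64 108 134 138 136 139 136 135 136 131 96 85 85 90 92 89 98 134 138 135 138 137 107 76 77 78 79 82 119 150 150 127 139 137 134 135 137 137 138 138 139 139 137 137 136 135 139 138 136 134 81 26
416 56 90 120 126 124 123 125 127 127 130 128 96 90 89 88 90 95 129 136 135 138 137 103 72 79 81 84 108 141 161 151 133 137 135 138 136 139 140 142 141 140 133 131 128 129 129 126 130 130 128 77 28
420 25 26 26 29 28 28 32 30 24 25 31 34 38 47 62 67 74 118 129 136 139 139 104 76 79 80 75 136 167 165 145 129 132 125 111 101 81 60 48 39 33 34 32 25 31 23 28 24 30 27 34 26
```

Call:
carry_out(moves="0 0.0016 -0.0013 0; -0.012 0.0016 -0.0013 0; -0.026 0.0016 -0.0013 0; -0.04 0.0016 -0.0013 0; -0.054 0.0016 -0.0013 0; -0.068 0.0016 -0.0013 0; -0.075 0.0016 -0.0013 0; -0.075 0.0016 -0.0013 0")

```text
time_s: 32.08
ee_pos: [554.2, 221.7, 209.0]
orientation: [-180.0, -0.0, 165.9]
wrist_force: [-0.8, -0.2, -1.6]
finger_gap: 0.322
finger_force: 40.3
```

Call:
carry_out(moves="-0.012 0 0 0; -0.026 0 0 0; -0.038 0 0 0; -0.048 0 0 0; -0.052 0 0 0; -0.052 0 0 0")

```text
time_s: 32.58
ee_pos: [593.9, 211.9, 209.2]
orientation: [-180.0, -0.0, 166.0]
wrist_force: [0.1, -0.3, -1.5]
finger_gap: 0.325
finger_force: 40.3
```

Call:
carry_out(moves="0 0 0.004 0; 0 0 0.008 0; 0 0 0.012 0; 0 0 0.014 0; 0 0 0.0155 0; 0 0 0.0155 0; 0 0 0.0155 0")

```text
time_s: 33.17
ee_pos: [593.1, 212.3, 197.2]
orientation: [180.0, 0.0, 166.0]
wrist_force: [-0.0, -0.7, -1.6]
finger_gap: 0.319
finger_force: 40.3
```

Call:
carry_out(moves="0 0 0.001 0; 0 0 0.002 0; 0 0 0.0025 0; 0 0 0.0025 0")

```text
time_s: 33.5
ee_pos: [593.1, 212.2, 195.1]
orientation: [-180.0, -0.0, 166.0]
wrist_force: [-0.5, -0.2, -1.7]
finger_gap: 0.321
finger_force: 40.3
```

Call:
carry_out(moves="0 0 0.0005 0; 0 0 0.0005 0; 0 0 0.0005 0")

```text
time_s: 33.75
ee_pos: [593.2, 212.2, 194.8]
orientation: [-180.0, 0.0, 166.0]
wrist_force: [-0.4, 0.7, -1.4]
finger_gap: 0.323
finger_force: 40.3
```

Call:
carry_out(moves="0 0 0.0005 0; 0 0 0.0005 0; 0 0 0.0005 0")

```text
time_s: 34.0
ee_pos: [593.3, 212.2, 194.6]
orientation: [180.0, 0.0, 166.0]
wrist_force: [-1.0, -0.6, 1.2]
finger_gap: 0.324
finger_force: 40.6
```

Call:
carry_out(moves="-0.002 0 0 0; -0.004 0 -0.0002 0; -0.005 0 -0.0003 0; -0.005 0 -0.0003 0; -0.005 0 -0.0003 0")

```text
time_s: 34.42
ee_pos: [597.3, 211.2, 194.6]
orientation: [180.0, 0.0, 166.0]
wrist_force: [0.4, -0.4, -0.7]
finger_gap: 0.321
finger_force: 40.6
```

Call:
carry_out(moves="-0.001 0 0 0; -0.001 0 0 0")

```text
time_s: 34.58
ee_pos: [597.9, 211.1, 194.6]
orientation: [-180.0, -0.0, 166.0]
wrist_force: [-0.7, 0.9, -0.7]
finger_gap: 0.325
finger_force: 40.6
```

Call:
carry_out(moves="-0.0005 0 0 0; -0.0005 0 0 0")

```text
time_s: 34.75
ee_pos: [598.2, 211.0, 194.6]
orientation: [180.0, -0.0, 166.0]
wrist_force: [-2.1, 1.3, 1.7]
finger_gap: 0.32
finger_force: 40.6
```

Call:
carry_out(moves="-0.0005 0 0 0; -0.0005 0 0 0")

```text
time_s: 34.92
ee_pos: [598.6, 210.8, 194.6]
orientation: [-180.0, -0.0, 166.0]
wrist_force: [-0.6, -0.3, 1.6]
finger_gap: 0.321
finger_force: 40.6
```

Call:
carry_out(moves="-0.0005 0 0 0; -0.0005 0 0 0")

```text
time_s: 35.08
ee_pos: [599.0, 210.8, 194.6]
orientation: [-180.0, -0.0, 166.0]
wrist_force: [-0.8, 0.3, -0.3]
finger_gap: 0.32
finger_force: 40.6
```

Call:
carry_out(moves="-0.0005 0 0 0; -0.0005 0 0 0")

```text
time_s: 35.25
ee_pos: [599.4, 210.6, 194.6]
orientation: [-180.0, 0.0, 166.0]
wrist_force: [-1.2, -0.7, 0.3]
finger_gap: 0.324
finger_force: 40.6
```

Call:
carry_out(moves="-0.0005 0 0 0; -0.0005 0 0 0")

```text
time_s: 35.42
ee_pos: [599.8, 210.6, 194.6]
orientation: [-180.0, 0.0, 166.0]
wrist_force: [-1.1, -0.1, 0.6]
finger_gap: 0.324
finger_force: 40.6
```

Call:
carry_out(moves="-0.0005 0 0 0; -0.0005 0 0 0")

```text
time_s: 35.58
ee_pos: [600.2, 210.5, 194.7]
orientation: [180.0, 0.0, 166.0]
wrist_force: [-1.2, 0.3, 0.4]
finger_gap: 0.319
finger_force: 40.6
```

Call:
carry_out(moves="-0.0005 0 0 0; -0.0005 0 0 0")

```text
time_s: 35.75
ee_pos: [600.6, 210.4, 194.6]
orientation: [180.0, 0.0, 166.0]
wrist_force: [0.2, 0.2, 0.8]
finger_gap: 0.319
finger_force: 40.6
```

Call:
carry_out(moves="-0.0005 0 0 0; -0.0005 0 0 0")

```text
time_s: 35.92
ee_pos: [600.9, 210.3, 194.6]
orientation: [-180.0, -0.0, 166.0]
wrist_force: [-1.5, 0.1, 1.0]
finger_gap: 0.322
finger_force: 40.6
```

Call:
carry_out(moves="-0.0005 0 0 0; -0.0005 0 0 0")

```text
time_s: 36.08
ee_pos: [601.0, 210.3, 194.6]
orientation: [-180.0, -0.0, 166.0]
wrist_force: [-5.0, 2.1, 2.9]
finger_gap: 0.318
finger_force: 40.8
```

Call:
carry_out(moves="-0.0004 0 0 0; -0.0004 0 0 0")

```text
time_s: 36.25
ee_pos: [601.0, 210.3, 194.6]
orientation: [-180.0, -0.1, 166.0]
wrist_force: [-6.1, 2.0, 2.5]
finger_gap: 0.323
finger_force: 41.0
```

Call:
carry_out(moves="-0.0003 0 0 0; -0.0003 0 0 0; -0.0003 0 0 0")

```text
time_s: 36.5
ee_pos: [601.0, 210.3, 194.7]
orientation: [-180.0, -0.1, 166.0]
wrist_force: [-7.8, 2.2, 4.9]
finger_gap: 0.322
finger_force: 41.0
```

Along the rod this is 8.1 N. I hold it, relax, release and withdraw.

Call:
carry_out(moves="-0.0001 0 0 0; -0.0001 0 0 0; -0.0001 0 0 0; -0.0001 0 0 0; -0.0001 0 0 0; -0.0001 0 0 0; -0.0001 0 0 0; -0.0001 0 0 0")

```text
time_s: 37.17
ee_pos: [601.0, 210.3, 194.6]
orientation: [-180.0, -0.1, 166.0]
wrist_force: [-6.6, 2.1, 3.9]
finger_gap: 0.32
finger_force: 41.0
```

Call:
carry_out(moves="0.0005 0 -0.0002 0; 0.001 0 -0.0003 0; 0.001 0 -0.0003 0; 0.001 0 -0.0003 0")

```text
time_s: 37.5
ee_pos: [601.0, 210.3, 194.6]
orientation: [-180.0, -0.0, 166.0]
wrist_force: [-3.9, 1.2, 0.6]
finger_gap: 0.326
finger_force: 40.5
```

Call:
carry_out(moves="0 0 0 0; 0 0 0 0; 0 0 0 0; 0 0 0 0; 0 0 0 0", gripper=0.7)

```text
time_s: 37.92
ee_pos: [601.4, 210.2, 195.0]
orientation: [180.0, 0.0, 166.0]
wrist_force: [-0.0, 0.8, 0.4]
finger_gap: 0.702
finger_force: 0.0
```

Call:
carry_out(moves="0 0 -0.015 0; 0 0 -0.04 0; 0 0 -0.065 0; 0 0 -0.085 0; 0 0 -0.1 0; 0 0 -0.11 0; 0 0 -0.11 0; 0 0 -0.11 0")

```text
time_s: 38.58
ee_pos: [601.0, 210.2, 282.7]
orientation: [180.0, -0.0, 166.0]
wrist_force: [-0.4, -0.5, -0.6]
finger_gap: 0.703
finger_force: 0.0
```

```bash
python3 - <<'E'
from h import *
s=bot.state(); print({k:np.round(s[k],2) for k in ("time_s","ee_pos","orientation","wrist_force")})
a=bot.camera("wrist")[:,:,::-1]; cv2.imwrite("pics/w9.png",a)
s=bot.camera("scene")[:,:,::-1]; cv2.imwrite("pics/s9.png",s)
b=cv2.resize(s[130:240,330:440],(400,400),interpolation=cv2.INTER_CUBIC)
o=np.zeros((480,800,3),np.uint8);o[:,:400]=a[:,130:530];o[:400,400:]=b;cv2.imwrite("pics/v9.png",o)
E
```

```text
{'time_s': np.float64(38.58), 'ee_pos': array([601.03, 210.22, 282.74]), 'orientation': array([ 1.7998e+02, -1.0000e-02,  1.6601e+02]), 'wrist_force': array([-0.44, -0.55, -0.64])}
```

View pics/v9.png

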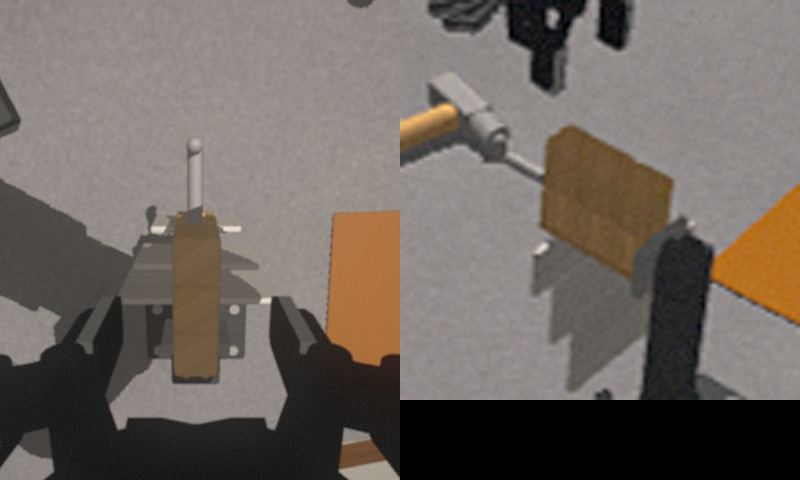

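All three hang packed and straight: one continuous handle block in the wrist half, plates descending in size in the scene half. Rod friction may have eaten some of the small's pressing force, so I regrip it and press once more with little weight on the rod.

Call:
carry_out(moves="0 0 0.03 0; 0 0 0.06 0; 0 0 0.09 0; 0 0 0.107 0; 0 0 0.11 0; 0 0 0.11 0; 0 0 0.11 0")

```text
time_s: 39.27
ee_pos: [601.5, 210.3, 195.3]
orientation: [-180.0, 0.0, 166.0]
wrist_force: [0.9, 0.3, -0.8]
finger_gap: 0.701
finger_force: 0.0
```

Call:
carry_out(moves="0 0 0 0; 0 0 0 0; 0 0 0 0; 0 0 0 0; 0 0 0 0; 0 0 0 0", gripper=0, force=30)

```text
time_s: 39.77
ee_pos: [601.6, 210.5, 196.0]
orientation: [179.9, 0.1, 166.0]
wrist_force: [-1.6, 1.0, 5.8]
finger_gap: 0.324
finger_force: 33.6
```

Call:
carry_out(moves="-0.0004 0 -0.0006 0; -0.0006 0 -0.0006 0; -0.0006 0 -0.0006 0")

```text
time_s: 40.02
ee_pos: [601.6, 210.5, 196.0]
orientation: [180.0, 0.0, 166.0]
wrist_force: [-3.5, 1.7, 6.6]
finger_gap: 0.322
finger_force: 33.8
```

Call:
carry_out(moves="-0.0004 0 -0.0005 0; -0.0004 0 -0.0005 0; -0.0004 0 -0.0005 0")

```text
time_s: 40.27
ee_pos: [601.7, 210.5, 196.0]
orientation: [180.0, -0.0, 166.0]
wrist_force: [-6.0, 3.0, 6.0]
finger_gap: 0.323
finger_force: 33.6
```

Call:
carry_out(moves="-0.0003 0 -0.0005 0; -0.0003 0 -0.0005 0; -0.0003 0 -0.0005 0")

```text
time_s: 40.52
ee_pos: [601.7, 210.4, 196.1]
orientation: [180.0, -0.0, 166.0]
wrist_force: [-4.8, 2.9, 4.4]
finger_gap: 0.324
finger_force: 33.4
```

Call:
carry_out(moves="-0.0005 0 -0.0003 0; -0.0005 0 -0.0003 0; -0.0005 0 -0.0003 0; -0.0005 0 -0.0003 0")

```text
time_s: 40.85
ee_pos: [601.7, 210.4, 196.1]
orientation: [180.0, -0.1, 166.0]
wrist_force: [-6.1, 3.8, 3.7]
finger_gap: 0.324
finger_force: 33.4
```

Call:
carry_out(moves="-0.0004 0 -0.0002 0; -0.0004 0 -0.0002 0; -0.0004 0 -0.0002 0; -0.0004 0 -0.0002 0")

```text
time_s: 41.18
ee_pos: [601.7, 210.4, 196.1]
orientation: [-180.0, -0.1, 166.0]
wrist_force: [-6.2, 4.9, 3.6]
finger_gap: 0.324
finger_force: 33.4
```

Call:
carry_out(moves="-0.0004 0.0003 -0.0002 0; -0.0004 0.0003 -0.0002 0; -0.0004 0.0003 -0.0002 0; -0.0004 0.0003 -0.0002 0")

```text
time_s: 41.52
ee_pos: [601.7, 210.4, 196.1]
orientation: [-180.0, -0.2, 166.0]
wrist_force: [-8.6, 4.6, 4.0]
finger_gap: 0.321
finger_force: 33.4
```

Call:
carry_out(moves="0 0 0 0; 0 0 0 0; 0 0 0 0; 0 0 0 0; 0 0 0 0; 0 0 0 0; 0 0 0 0; 0 0 0 0")

```text
time_s: 42.18
ee_pos: [601.7, 210.4, 196.1]
orientation: [-180.0, -0.2, 166.0]
wrist_force: [-7.9, 4.0, 4.7]
finger_gap: 0.32
finger_force: 33.4
```

Call:
carry_out(moves="0.0006 0 0 0; 0.0012 0 0 0; 0.0014 0 0 0; 0.0014 0 0 0; 0.0014 0 0 0")

```text
time_s: 42.6
ee_pos: [601.6, 210.3, 196.1]
orientation: [-180.0, -0.1, 166.0]
wrist_force: [-4.0, 3.4, -0.5]
finger_gap: 0.323
finger_force: 32.9
```

Call:
carry_out(moves="0 0 0.0004 0; 0 0 0.0004 0; 0 0 0.0004 0")

```text
time_s: 42.85
ee_pos: [601.7, 210.3, 196.1]
orientation: [-180.0, -0.1, 166.0]
wrist_force: [-6.2, 4.2, 2.4]
finger_gap: 0.32
finger_force: 33.1
```

Call:
carry_out(moves="0 0 0 0; 0 0 0 0; 0 0 0 0; 0 0 0 0; 0 0 0 0", gripper=0.7)

```text
time_s: 43.27
ee_pos: [602.4, 210.0, 196.4]
orientation: [-180.0, 0.0, 166.0]
wrist_force: [-0.0, -0.2, -1.0]
finger_gap: 0.7
finger_force: 0.0
```

Call:
carry_out(moves="0 0 -0.015 0; 0 0 -0.04 0; 0 0 -0.065 0; 0 0 -0.085 0; 0 0 -0.1 0; 0 0 -0.12 0; 0 0 -0.12 0; 0 0 -0.12 0")

```text
time_s: 43.93
ee_pos: [602.5, 210.4, 293.7]
orientation: [179.9, 0.1, 166.0]
wrist_force: [-0.6, 0.0, -0.6]
finger_gap: 0.698
finger_force: 0.0
```

Call:
carry_out(moves="0.03 0 -0.02 0; 0.06 0 -0.04 0; 0.08 0 -0.06 0; 0.08 0 -0.06 0; 0.08 0 -0.06 0; 0.08 0 -0.06 0")

```text
time_s: 44.43
ee_pos: [539.8, 225.7, 339.5]
orientation: [-180.0, -0.1, 166.0]
wrist_force: [-0.4, -0.3, -0.5]
finger_gap: 0.703
finger_force: 0.0
```

```bash
python3 - <<'E'
from h import *
s=bot.state(); print({k:np.round(s[k],2) for k in ("time_s","ee_pos","orientation","wrist_force")})
a=bot.camera("top")[:,:,::-1]
s=bot.camera("scene")[:,:,::-1]
b=cv2.resize(s[130:240,330:440],(400,400),interpolation=cv2.INTER_CUBIC)
o=np.zeros((400,800,3),np.uint8);o[:,:400]=cv2.resize(a[130:290,160:320],(400,400));o[:,400:]=b;cv2.imwrite("pics/v10.png",o)
E
```

```text
{'time_s': np.float64(44.43), 'ee_pos': array([539.76, 225.66, 339.47]), 'orientation': array([-1.7996e+02, -6.0000e-02,  1.6603e+02]), 'wrist_force': array([-0.37, -0.26, -0.49])}
```

View pics/v10.png

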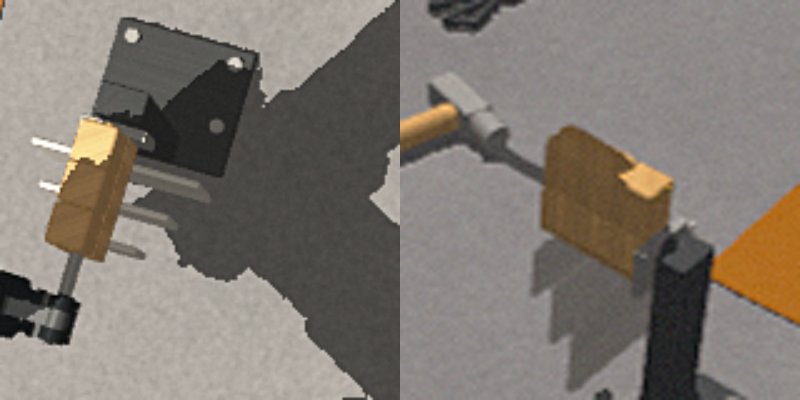

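The top half shows the three handles as one packed block from (95,120) to (75,250), square on the rod against the plate. The scene half shows them hanging level, with the arm clear.

```bash
python3 -c "
from workcell import bot
print(bot.job_done())"
```

```text
the job is handed in; nothing more can be done
None
```

The large, medium and small templates hang in that order on the hook, packed against the stop plate, each pressed home at about 8–9 N by the wrist sensor (rod friction included), and the job was handed in at about 44 s.

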